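# Load the clock service tray in layers

## Task

Load the green and wood service tray in layers. First lay the bronze bushing tool on the tray floor, handle in the open bay with the finger cut-outs and steel shank straight along the channel between the two ledges; then take the largest of the four brass wheels off the steel rack and set it flat, arbor up, inside the lipped square nest so that it lies over the shank. Lower both gently into place, do not drop them.

Things in the scene. Friction and masses are not known exactly. Their poses are not given: they have to be found in the camera images.
- bushing_tool: Bronze tool, 130 g, lying beside the tray: square handle 70 x 18 x 18 mm high, and a 10 mm round steel shank 80 mm long from one end, axis 9 mm above the underside. Origin: on the underside at the balance point, 45 mm from the butt, 25 mm from the shank's start. x points to the shank's tip (105 mm away), z up. Grip the handle across its width at the origin. A screwdriver lies on the other side.
- great_wheel: Largest of four brass wheels flat in a row, in any order, 85 mm apart on a steel rack (floor 12 mm above the bench, dividers 5 mm higher): 76 mm across, 5 mm thick, five spokes, 85 g; others 56, 48, 40 mm. Origin: centre of its underside, z up. For gripping, a 12 mm round steel arbor stands up to 45 mm above the origin (same on all); a 20 mm hub round its foot, 10 mm high.
- tool_place (a point): Where the tool's origin goes, on the floor (5 mm above the bench) of the fixed 208 x 108 mm tray. x points from handle bay to nest, as the tool's x must; z up. Bay: 100 x 96 mm inside, x -53 to 47 mm from here, walls 18 mm above the floor, side walls cut away from x -35 to 29 for fingers. From x 41 to 143 a channel 40 mm wide at floor level runs between two ledges; far end closed.
- wheel_place (a point): Where the wheel's origin goes: middle of the square nest at the level of the ledge tops, 27 mm above the bench, 95 mm from tool_place along its x; same axes. Ledges lie on both sides of the 40 mm channel, 22 mm above the tray floor; a lip 6 mm high surrounds the 96 x 96 mm nest (open over the channel on the bay side). The laid shank passes 8 mm below the wheel.
There are look-alikes about, which are no part of the job. What is shaped like the great_wheel but turquoise is not meant.

How it is judged:
On the way, in this order (a step that is already met when the one before it is completed fails the run):
1. the bushing tool lies in its place in the tray while the wheel is still well away from the tray (x of bushing_tool in the frame of tool_place between -0.018 and 0.018 m and y of bushing_tool in the frame of tool_place between -0.015 and 0.015 m and z of bushing_tool in the frame of tool_place between -0.005 and 0.005 m and angle between the x axis of bushing_tool and the x axis of tool_place, either way round below 0.2 rad and angle between bushing_tool's own z axis and vertical below 0.1 rad and linear speed of bushing_tool below 0.03 m/s and horizontal distance between great_wheel and wheel_place above 0.1 m), for 0.2 s.
2. the largest wheel lies flat in the nest over the shank (x of bushing_tool in the frame of tool_place between -0.018 and 0.018 m and y of bushing_tool in the frame of tool_place between -0.015 and 0.015 m and z of bushing_tool in the frame of tool_place between -0.005 and 0.005 m and angle between the x axis of bushing_tool and the x axis of tool_place, either way round below 0.2 rad and angle between each of bushing_tool, great_wheel's own z axis and vertical below 0.1 rad and linear speed of each of bushing_tool, great_wheel below 0.03 m/s and horizontal distance between great_wheel and wheel_place below 0.016 m and z of great_wheel in the frame of wheel_place between -0.004 and 0.004 m), for 0.2 s.
At the end, for the whole second after the job is handed in: Tool flat on the tray floor (5 mm), origin within 18 mm along and 15 mm across of its place, within 11 degrees of the channel, shank pointing into it; largest wheel flat (6 degrees) on the ledges (4 mm), within 16 mm of the nest's middle, over the shank; both released and at rest (all of step 2); the robot touches nothing.
It fails at once if the tool is dropped or thrown into its place (faster than 0.6 m/s within 40 mm above it) (horizontal distance between bushing_tool and tool_place below 0.05 m and z of bushing_tool in the frame of tool_place below 0.04 m and linear speed of bushing_tool above 0.6 m/s).
It fails at once if the wheel is dropped or thrown into its nest (faster than 0.6 m/s within 40 mm above it) (horizontal distance between great_wheel and wheel_place below 0.05 m and z of great_wheel in the frame of wheel_place below 0.04 m and linear speed of great_wheel above 0.6 m/s).
It also fails if it takes over 59 s, if anything falls off the work surface, if the arm or the gripper's body presses on something with over 40 N, if the wrist force passes 120 N, or if a joint passes its speed limit or range.

## Robot

A 6-joint arm with a two-finger parallel gripper is mounted at the origin on the work surface. World frame = base frame: x ahead of the robot, y to its left, z up, the work surface at z = 0. Lengths are in m, angles in rad, forces in N, time in s.
With the tool pointing down it reaches from about 0.375 to 0.9 m from the base axis. Payload 3.1 kg.
Tool frame: the origin (TCP) lies at the very end of the fingers, on their centre line; the grasp point (between the pads) lies 19 mm behind it; z points along the fingers, y is the line along which they close (so a half turn about z gives the same grasp; the last joint's range is limited). The gripper opens to 85 mm and grips with 20 to 120 N. Pads are 22 mm wide; open, the fingers measure 114 mm over their backs; the gripper's body (76 mm by 85 mm) begins 54 mm behind the grasp point. The pads swing forward as they close: fully open they stand 13 mm farther back than shut.
Start: joints at [0.94, 0.527, 1.433, -0, 1.181, -0.178], TCP at [0.273, 0.562, 0.211] pointing down, gripper open.
Joint ranges: [-3.08, 3.08], [-0.75, 2.2], [0.22, 2.44], [-1.43, 4.57], [0, 2.65], [-2.85, 2.85]. Speed limits (rad/s): [2.79, 2.79, 3.14, 3.14, 3.14, 3.14].

## Interface

Orientations are given as a unit quaternion [x, y, z, w].
In Python, from station import manip gives the robot as it stands.
- The arm moves only by the shell command python3 -m handwheel 'ROWS' [FORCE]. ROWS is JSON, a list of rows, each a list of 7 numbers: the shift along the world's x, y, z in mm, then the turn, a rotation vector about the world's x, y, z in degrees, then the opening, from 0 (shut) to 1 (fully open). A call has exactly 10 rows; each row shifts and turns the commanded pose from where the row before left it; what a row does not reach is not made up. A row lasts 1/8 s, in which the tool goes at most 62.5 mm and 10.7 degrees, less where a joint would pass 70% of its speed; a pose out of reach is approached as far as the arm can. A call is refused whole if a number of a shift passes 62.5 or a number of a turn 10.7, either way. A call with a gripper value outside its range is refused whole. The fingers move at their own pace and stop on an object; FORCE is the grip in N (left out, the last holds). Time passes only in rows, so rows that do not move let the fingers close, or fill a call up. It gives the time, the measured TCP pose, the force, the opening and the grip force at its end, in the units of the state.
- manip.sense(): the state, without advancing time (a new reading comes with each control period).
- manip.snapshot(name): name is "side" or "top" or "wrist"; returns the picture (480x640x3 uint8, red, green, blue); there is no depth.
- manip.get_calibration(name): a dict with "K" (3x3 intrinsics, pixels), "k1" (the pictures are not rectified: a ray, as slopes to the right and down, at radius r is drawn at 1 + k1 r^2 times it, then the intrinsics apply), "rvec" (rotation vector, rad) and "tvec" (3), from world to camera coordinates, as OpenCV has them. Camera axes: x right, y down, z forward; pixel columns grow to the right and rows downward; lengths in m; the calibration is good to about 2 mm. A picture is of the moment at which its call begins: read the wrist's pose just before it. get_calibration takes no time and is no camera call; for the wrist camera it gives the pose at the moment of the call.
- manip.sign_off(): hands the job in; it is judged then, once.
The state is a dict: "t": time; "q": joint angles; "qd": joint speeds; "tau": joint torques, N m; "tcp_pos": TCP position; "tool_rot": TCP orientation; "force": force on the tool from outside, world axes, zero at the start; "ft_torque": the same for the moment, N m; "finger_gap": opening from 0.0 (shut) to 1.0 (fully open); "gripper_force": force on a finger pad.
Only numpy, scipy, OpenCV 4.12 (cv2) and the standard library are available. Lean on these libraries where they do the work, as an engineer would, in place of code of your own. Each camera call takes 0.05 s, during which the arm holds its last target. There are 200 camera calls.

## Working session

There is one attempt and no reset: what is moved stays moved. The work goes in short steps, Python scripts to look and compute and a shell command to move; the robot and the scene stay as the last step left them, time stands still between calls to the robot, and variables do not carry over. Pictures are saved under pics/ and viewed, at most 11 in all, crops included, and the job is handed in when it is done.

```bash
mkdir -p pics; cat > h.py <<'E'
import numpy as np,cv2
from station import manip
def snap(n,f):
    c=manip.get_calibration(n); im=manip.snapshot(n); cv2.imwrite('pics/'+f,im[:,:,::-1]); return im,c
def px2w(c,uv,z):
    K=np.array(c['K'],float);R=cv2.Rodrigues(np.array(c['rvec'],float))[0];t=np.array(c['tvec'],float).ravel()
    d=np.array([(uv[0]-K[0,2])/K[0,0],(uv[1]-K[1,2])/K[1,1]]);s=d.copy()
    for _ in range(30): s=d/(1+c['k1']*(s@s))
    r=R.T@np.array([s[0],s[1],1]);o=-R.T@t
    return o+r*(z-o[2])/r[2]
def w2px(c,p):
    K=np.array(c['K'],float);R=cv2.Rodrigues(np.array(c['rvec'],float))[0];t=np.array(c['tvec'],float).ravel()
    q=R@np.array(p)+t;s=q[:2]/q[2];s=s*(1+c['k1']*(s@s));return K[0,0]*s[0]+K[0,2],K[1,1]*s[1]+K[1,2]
E
python3 - <<'E'
from h import *
im,c=snap('top','top0.png');print(c)
snap('side','side0.png')
print(manip.sense())
E
```

```text
{'K': array([[477.20636832,   0.        , 318.32609476],
       [  0.        , 477.20636832, 240.44017122],
       [  0.        ,   0.        ,   1.        ]]), 'k1': -0.04399972528612968, 'rvec': array([ 2.13462551, -2.12449419,  0.19293762]), 'tvec': array([0.01993422, 0.59561591, 0.91294195])}
{'t': 0.1, 'q': array([ 9.39510628e-01,  5.28345992e-01,  1.43377734e+00,  4.36832266e-06,
        1.18139791e+00, -1.78487813e-01]), 'qd': array([ 2.78734579e-04, -2.26420959e-03, -3.99224966e-03,  6.92101821e-04,
       -3.80956488e-05, -2.64575770e-04]), 'tau': array([-3.68791762e-04, -4.43307495e+01, -1.78584498e+01, -2.27657647e-04,
        3.91858339e-03,  2.27514630e-05]), 'tcp_pos': array([0.27298404, 0.56147475, 0.21004722]), 'tool_rot': array([ 2.24470530e-01,  9.74480401e-01, -8.85531695e-04, -3.81705837e-04]), 'force': array([ 0.35734247,  0.05321827, -1.3400493 ]), 'ft_torque': array([ 0.03718546, -0.04985928,  0.02772802]), 'gripper_force': 0.0, 'finger_gap': 1.0028210672407787}
```

View pics/top0.png

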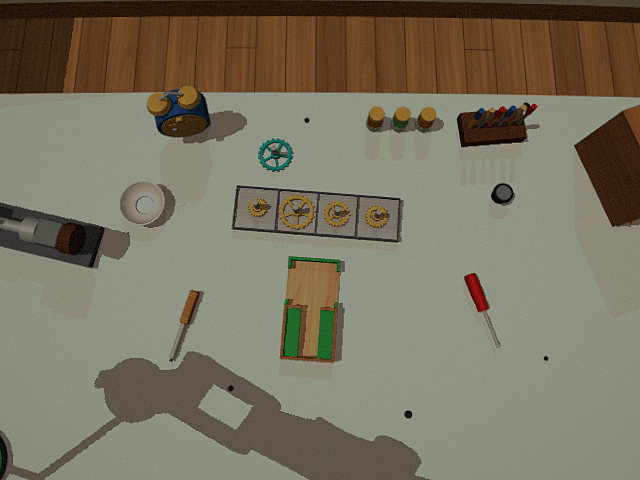

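The top view shows the bronze tool at the left: handle (190,305), shank tip (174,358). The great wheel is at about (297,212), second in the rack. The tray has its bay at (313,280) and its nest at (310,333). I'll enlarge the tool and tray regions.

```bash
python3 - <<'E'
from h import *
im=cv2.imread('pics/top0.png')
a=cv2.resize(im[180:380,160:420],None,fx=3,fy=3,interpolation=cv2.INTER_CUBIC);cv2.imwrite('pics/c1.png',a[:600])
E
```

```text
(no output)
```

View pics/c1.png

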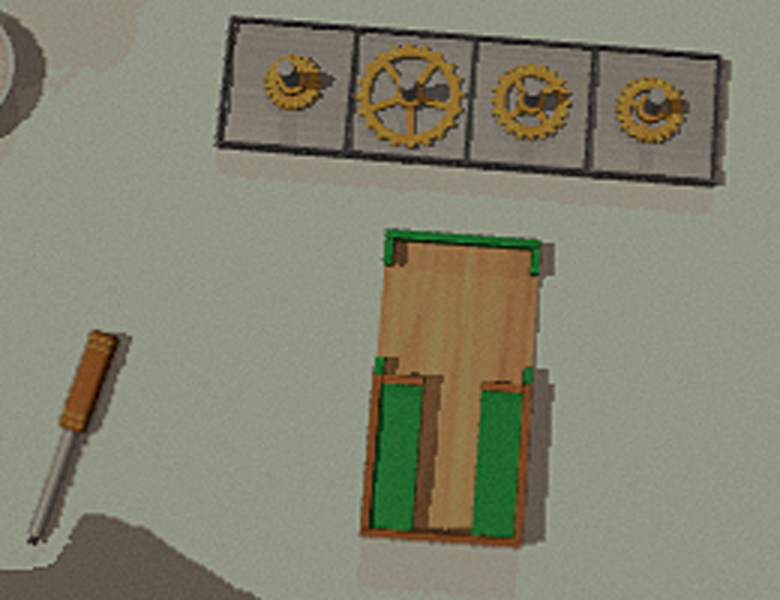

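```bash
python3 - <<'E'
from h import *
c=manip.get_calibration('top')
P=lambda u,v,z:px2w(c,(160+u/3-.3,180+v/3-.3),z)
b=P(104,332,.018);s=P(72,429,.018);t=P(35,542,.009)
x=(t-b)[:2];L=np.linalg.norm(x);x/=L
print('tool',b,s,t,np.linalg.norm(b-s),L,'org',b[:2]+x*.045,'yaw',np.degrees(np.arctan2(x[1],x[0])))
d=s-b;print(np.degrees(np.arctan2(d[1],d[0])))
print('wheel',P(411,95,.017),[np.linalg.norm(P(465,95,.017)-P(358,95,.017))])
B1=P(387,231,.023);B2=P(540,241,.023);N1=P(361,536,.033);N2=P(520,545,.033)
print(np.linalg.norm(B1-B2),np.linalg.norm(N1-N2))
bm=(B1+B2)/2;nm=(N1+N2)/2;x=(nm-bm)[:2];L=np.linalg.norm(x);x/=L
print('tray',L,bm,nm,'yaw',np.degrees(np.arctan2(x[1],x[0])))
# tool_place: bay inner start -53, wall ~6mm -> outer end at -57 to -59; far outer = +149..151
print('tp',(bm+nm)[:2]/2-x*.046,'wp',(bm+nm)[:2]/2+x*.049)
for q in [(408,93),(470,95)]: print(P(*q,.057))
E
```

```text
tool [0.49574941 0.2782703  0.018     ] [0.42962104 0.2970639  0.018     ] [0.35354872 0.32111936 0.009     ] 0.06874707696994914 0.1485162539078345 org [0.45266301 0.29125344] yaw 163.23097128827368
164.13491906242044
wheel [0.66453681 0.06891089 0.017     ] [np.float64(0.07578905756904902)]
0.10604817957779608 0.1053068803510756
tray 0.20524329432544847 [0.56309556 0.03111261 0.023     ] [0.35832647 0.04505642 0.033     ] yaw 176.10444052566757
tp [0.50660473 0.03495937] wp [0.41182422 0.04141348]
[0.65619549 0.0691898  0.057     ]
[0.6550138  0.02704091 0.057     ]
```

```bash
python3 -m handwheel '[[22.5,-34,-15,0,0,2,0.8],[22.5,-34,-15,0,0,2,0.8],[22.5,-34,-15,0,0,2,0.8],[22.5,-34,-15,0,0,2,0.8],[22.5,-34,-15,0,0,1.2,0.8],[22.5,-34,-15,0,0,0,0.8],[22.5,-34,-15,0,0,0,0.8],[22,-32,-15,0,0,0,0.8],[0,0,0,0,0,0,0.8],[0,0,0,0,0,0,0.8]]' 40; python3 - <<'E'
from h import *
im,c=snap('wrist','w1.png');s=manip.sense();print(s['tcp_pos'],s['tool_rot'])
o=np.array([.45266,.29125]);x=np.array([np.cos(np.radians(163.2)),np.sin(np.radians(163.2))])
for d in(-.045,0,.025,.105):
  p=o+x*d;print(d,w2px(c,[p[0],p[1],.018 if d<.06 else .009]))
E
```

```text
t: 1.35
tcp_pos: [0.4525, 0.2921, 0.0908]
tool_rot: [0.146, 0.989, -0.0, -0.0]
force: [-1.0, -0.3, -0.2]
finger_gap: 0.797
gripper_force: 0.0
[0.45240458 0.29260212 0.09105002] [ 1.45327016e-01  9.89383664e-01  7.46799928e-05 -1.35951401e-04]
-0.045 (np.float64(314.6072810611249), np.float64(315.028335411211))
0 (np.float64(314.6960783797906), np.float64(246.89850592033306))
0.025 (np.float64(314.7487907036126), np.float64(205.39147839575213))
0.105 (np.float64(314.90724044452793), np.float64(56.11940557305948))
```

View pics/w1.png

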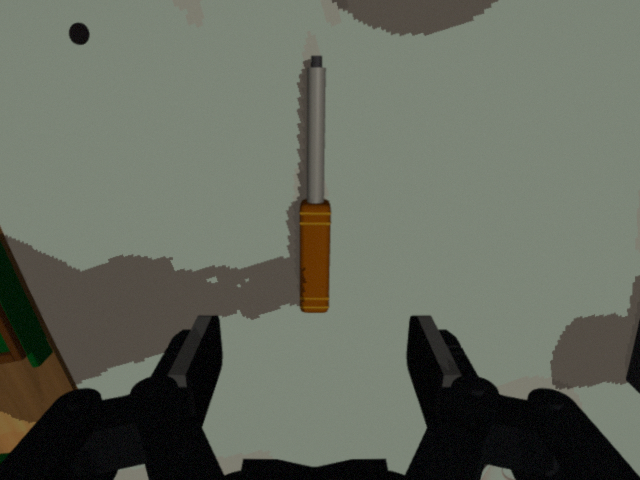

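The wrist view shows the tool centred between the fingers: butt (314,312), tip (317,56). The prediction agrees within about 2 mm, so I'll grasp and lift.

```bash
python3 -m handwheel '[[-1,0,-30,0,0,0,0.8],[0,-1,-30,0,0,0,0.8],[0,0,-20,0,0,0,0.7],[0,0,-6,0,0,0,0.5],[0,0,0,0,0,0,0.3],[0,0,0,0,0,0,0.1],[0,0,0,0,0,0,0],[0,0,0,0,0,0,0],[0,0,0,0,0,0,0],[0,0,0,0,0,0,0]]' 50
```

```text
t: 2.65
tcp_pos: [0.4519, 0.291, 0.005]
tool_rot: [0.146, 0.989, 0.0, 0.0]
force: [-0.4, -0.5, 0.2]
finger_gap: -0.003
gripper_force: 0.0
```

The fingers shut completely, so the grasp missed. I'll take a look.

```bash
python3 - <<'E'
from h import *
im,c=snap('wrist','w2.png');im2,c2=snap('side','s2.png')
u,v=map(int,w2px(c2,[.45,.29,.01]));print(u,v)
y0=max(0,min(480-200,v-100));x0=max(0,min(640-260,u-130))
a=cv2.resize(im2[y0:y0+200,x0:x0+260],(520,400))
out=np.zeros((400,800,3),np.uint8);out[:,:520]=a;out[:210,520:]=cv2.resize(im,(280,210));cv2.imwrite('pics/m2.png',out[:,:,::-1])
E
```

```text
422 400
```

View pics/m2.png

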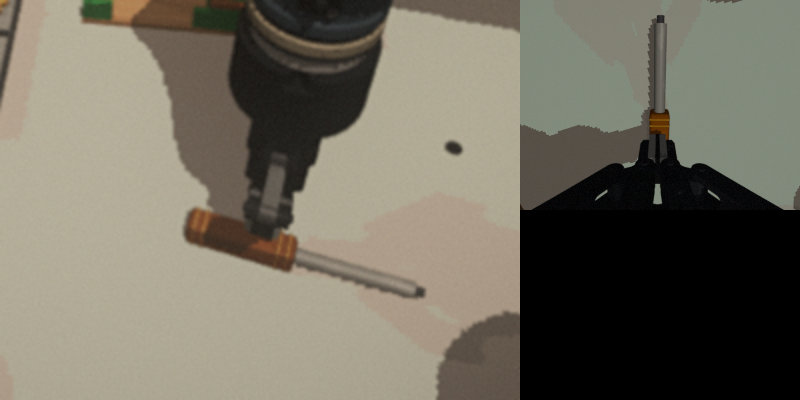

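```bash
python3 - <<'E'
from h import *
c=manip.get_calibration('wrist');s=manip.sense();p=s['tcp_pos'];print(p,s['finger_gap'],s['force'],s['t'])
for d in(0,.005,.01,.013,.02,.03): print(d,w2px(c,p+[0,0,d]), w2px(c,p+[-.0106,.0032,d]))
im=cv2.imread('pics/w2.png')
cv2.imwrite('pics/w2c.png',cv2.resize(im[230:400,220:420],None,fx=3.5,fy=3.5,interpolation=cv2.INTER_CUBIC))
E
```

```text
[0.45188741 0.29097581 0.00490783] -0.0029315439308069662 [ 0.48000742 -0.32115931  0.03319767] 2.75
0 (np.float64(316.7676359433869), np.float64(304.3922410474968)) (np.float64(316.8564843640316), np.float64(280.611597874758))
0.005 (np.float64(316.8347400348276), np.float64(310.03168817975666)) (np.float64(316.9278247588695), np.float64(285.74067960096346))
0.01 (np.float64(316.90538287722796), np.float64(315.9739300355478)) (np.float64(317.00305496142323), np.float64(291.15375815624986))
0.013 (np.float64(316.9495821215802), np.float64(319.69465806691403)) (np.float64(317.05019185974663), np.float64(294.5477028809614))
0.02 (np.float64(317.0584301995101), np.float64(328.8669588551678)) (np.float64(317.1664994678628), np.float64(302.92962350396743))
0.03 (np.float64(317.22938108364076), np.float64(343.2997798581106)) (np.float64(317.34982756828606), np.float64(316.1635435270865))
```

View pics/w2c.png

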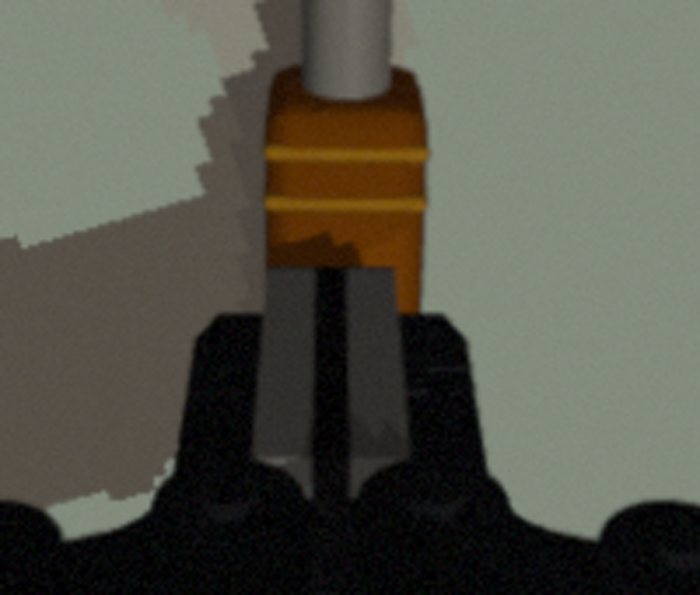

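```bash
python3 - <<'E'
from h import *
c=manip.get_calibration('wrist');s=manip.sense();p=s['tcp_pos'];print('cam',-cv2.Rodrigues(c['rvec'])[0].T@c['tvec'], c['K'][0,0],c['K'][1,2])
R=cv2.Rodrigues(s['tool_rot'][:3]*np.pi)[0];X,Y=R[:,0],R[:,1];print(X,Y)
for z in(0.0,.009,.018,.03):print(z,'collar start',px2w(c,(316,251),z),'tip',px2w(c,(314,307),z)-p)
for z in(.005,.018,.03): print('width of 18mm at',z,w2px(c,px2w(c,(316,285),z)+Y*.018)[0]-316)
E
```

```text
cam [0.37004567 0.31443861 0.16764069] 428.2763410046704 239.82188982128807
[-9.57571531e-01  2.88195702e-01 -5.29200767e-07] [ 2.88195702e-01  9.57571531e-01 -3.58711948e-06]
0.0 collar start [4.30352068e-01 2.97093423e-01 2.77555756e-17] tip [ 0.00334713 -0.00223673 -0.00490783]
0.009 collar start [0.42711444 0.29802462 0.009     ] tip [-0.00122634 -0.00085702  0.00409217]
0.018 collar start [0.42387682 0.29895582 0.018     ] tip [-0.00579981  0.00052269  0.01309217]
0.03 collar start [0.41955999 0.30019742 0.03      ] tip [-0.01189777  0.00236231  0.02509217]
width of 18mm at 0.005 43.094859867966704
width of 18mm at 0.018 46.830901140613435
width of 18mm at 0.03 50.90375049690624
```

```bash
python3 - <<'E'
from h import *
c=manip.get_calibration('side');s=manip.sense();p=s['tcp_pos']
print('cam',-cv2.Rodrigues(c['rvec'])[0].T@c['tvec'])
for z in(0,.005,.01,.018,.03,.04):
  u=w2px(c,[p[0],p[1],z]);print(z,(u[0]-292)*2,(u[1]-280)*2)
o=np.array([.4525,.291]);x=np.array([-.9573,.289]);y=np.array([-x[1],x[0]])
for a,b,z in((-.045,-.009,.018),(-.045,.009,.018),(.025,.009,.018),(.025,-.009,.018),(.025,.009,0),(.105,0,.009)):
  q=o+a*x+b*y;u=w2px(c,[q[0],q[1],z]);print(a,b,z,(u[0]-292)*2,(u[1]-280)*2)
im=cv2.imread('pics/s2.png')
cv2.imwrite('pics/s2c.png',cv2.resize(im[350:430,372:492],None,fx=6,fy=6,interpolation=cv2.INTER_CUBIC))
E
```

```text
cam [0.57637961 0.67786982 0.57094389]
0 255.0520302706649 250.36630651004725
0.005 256.1397305506134 245.86057036890907
0.01 257.23764521101555 241.31071754457662
0.018 259.01590375619867 233.9376153068397
0.03 261.7342752699226 222.65737810041333
0.04 264.0476231105886 213.04908308776248
-0.045 -0.009 0.018 185.7812107819649 225.34255423785658
-0.045 0.009 0.018 192.09455104772167 203.20623010363192
0.025 0.009 0.018 299.4636387262865 233.59605662402168
0.025 -0.009 0.018 295.235226973155 256.9286385477742
0.025 0.009 0 294.81134896077265 250.01146820334588
0.105 0 0.009 424.10739544285457 290.23819722426515
```

View pics/s2c.png

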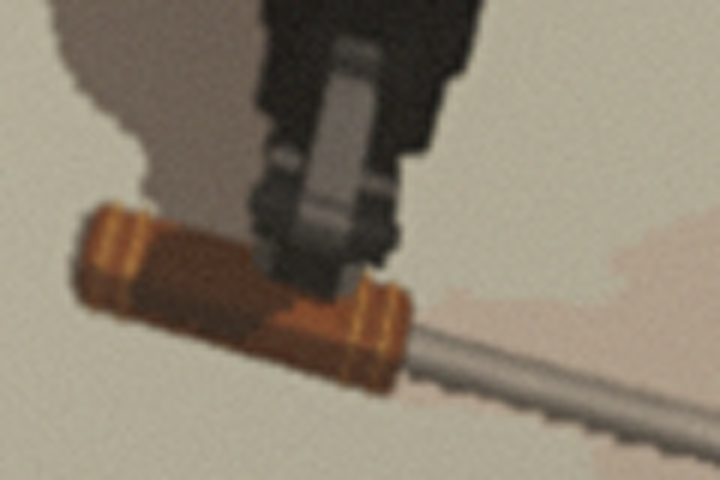

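The fingers closed just on top of the handle: the tips ended at about z = 18 mm although the TCP reads 5 mm. I'll open and lower cautiously, checking the contact force.

```bash
python3 -m handwheel '[[0,0,0,0,0,0,0.5],[0,0,0,0,0,0,0.5],[0,0,0,0,0,0,0.5],[0,0,0,0,0,0,0.5],[0,0,0,0,0,0,0.5],[0,0,-2,0,0,0,0.5],[0,0,-1.5,0,0,0,0.5],[0,0,-0.5,0,0,0,0.5],[0,0,0,0,0,0,0.5],[0,0,0,0,0,0,0.5]]' 50;  python3 -m handwheel '[[0,0,-1,0,0,0,0.5],[0,0,-1,0,0,0,0.5],[0,0,-1,0,0,0,0.5],[0,0,0,0,0,0,0.5],[0,0,0,0,0,0,0.5],[0,0,0,0,0,0,0.5],[0,0,0,0,0,0,0.5],[0,0,0,0,0,0,0.5],[0,0,0,0,0,0,0.5],[0,0,0,0,0,0,0.5]]'
```

```text
t: 4.0
tcp_pos: [0.4519, 0.291, 0.0009]
tool_rot: [0.146, 0.989, 0.0, 0.0]
force: [1.1, 0.2, 1.0]
finger_gap: 0.499
gripper_force: 0.0
t: 5.25
tcp_pos: [0.4519, 0.291, -0.0021]
tool_rot: [0.146, 0.989, 0.0, -0.0]
force: [0.5, 0.6, -0.0]
finger_gap: 0.5
gripper_force: 0.0
```

```bash
python3 -m handwheel '[[0,0,-1,0,0,0,0.5],[0,0,-1,0,0,0,0.5],[0,0,-1,0,0,0,0.5],[0,0,0,0,0,0,0.5],[0,0,0,0,0,0,0.3],[0,0,0,0,0,0,0.22],[0,0,0,0,0,0,0.22],[0,0,0,0,0,0,0.22],[0,0,0,0,0,0,0.22],[0,0,0,0,0,0,0.22]]' 20; python3 -m handwheel '[[0,0,0,0,0,0,0.2],[0,0,0,0,0,0,0.18],[0,0,0,0,0,0,0.15],[0,0,0,0,0,0,0.15],[0,0,0,0,0,0,0.15],[0,0,0,0,0,0,0.15],[0,0,0,0,0,0,0.15],[0,0,0,0,0,0,0.15],[0,0,0,0,0,0,0.15],[0,0,0,0,0,0,0.15]]'
```

```text
t: 6.5
tcp_pos: [0.452, 0.2911, -0.005]
tool_rot: [0.146, 0.989, 0.0, 0.0]
force: [-0.2, 0.5, -0.1]
finger_gap: 0.222
gripper_force: 0.5
t: 7.75
tcp_pos: [0.452, 0.2911, -0.005]
tool_rot: [0.146, 0.989, 0.0, 0.0]
force: [0.2, 1.6, 5.3]
finger_gap: 0.199
gripper_force: 19.8
```

```bash
python3 -m handwheel '[[0,0,0,0,0,0,0.4],[0,0,0,0,0,0,0.4],[0,0,0,0,0,0,0.4],[0,0,-1.5,0,0,0,0.4],[0,0,-1.5,0,0,0,0.4],[0,0,-1,0,0,0,0.4],[0,0,0,0,0,0,0.3],[0,0,0,0,0,0,0.24],[0,0,0,0,0,0,0.24],[0,0,0,0,0,0,0.24]]' 20; python3 -m handwheel '[[0,0,0,0,0,0,0.2],[0,0,0,0,0,0,0.15],[0,0,0,0,0,0,0.1],[0,0,0,0,0,0,0.1],[0,0,0,0,0,0,0.1],[0,0,0,0,0,0,0.1],[0,0,0,0,0,0,0.1],[0,0,0,0,0,0,0.1],[0,0,0,0,0,0,0.1],[0,0,0,0,0,0,0.1]]'
```

```text
t: 9.0
tcp_pos: [0.4519, 0.291, -0.009]
tool_rot: [0.146, 0.989, 0.0, 0.0]
force: [-0.3, -0.7, -0.3]
finger_gap: 0.242
gripper_force: 0.0
t: 10.25
tcp_pos: [0.4519, 0.2911, -0.009]
tool_rot: [0.146, 0.989, 0.0, 0.0]
force: [-0.3, 1.6, 4.8]
finger_gap: 0.206
gripper_force: 21.1
```

```bash
python3 -m handwheel '[[0,0,0,0,0,0,0],[0,0,0,0,0,0,0],[0,0,0,0,0,0,0],[0,0,5,0,0,0,0],[0,0,10,0,0,0,0],[0,0,20,0,0,0,0],[0,0,20,0,0,0,0],[0,0,15,0,0,0,0],[0,0,0,0,0,0,0],[0,0,0,0,0,0,0]]' 50; python3 -m handwheel '[[3,-16,0,0,0,1,0],[6,-28,0,0,0,2,0],[6,-30,0,0,0,2,0],[7,-31,0,0,0,2,0],[7,-31,0,0,0,2,0],[7,-31,0,0,0,2,0],[7,-30,0,0,0,2,0],[5,-30,0,0,0,0,0],[4,-20,0,0,0,0,0],[2,-9,0,0,0,0,0]]'
python3 - <<'E'
from h import *
im,c=snap('top','t3.png');im2,c2=snap('wrist','w3.png')
a=cv2.resize(im[230:380,250:375],(500,600),interpolation=cv2.INTER_CUBIC);out=np.zeros((600,800,3),np.uint8);out[:,:500]=a;out[:225,500:]=cv2.resize(im2,(300,225))
cv2.imwrite('pics/m3.png',out[:,:,::-1])
E
```

```text
t: 11.5
tcp_pos: [0.4515, 0.2908, 0.0606]
tool_rot: [0.146, 0.989, -0.0, -0.0]
force: [-0.6, -0.4, -1.2]
finger_gap: 0.187
gripper_force: 48.9
t: 12.75
tcp_pos: [0.5057, 0.034, 0.0601]
tool_rot: [0.033, 0.999, 0.0, -0.001]
force: [-0.2, -0.6, -0.7]
finger_gap: 0.193
gripper_force: 49.0
```

View pics/w3.png

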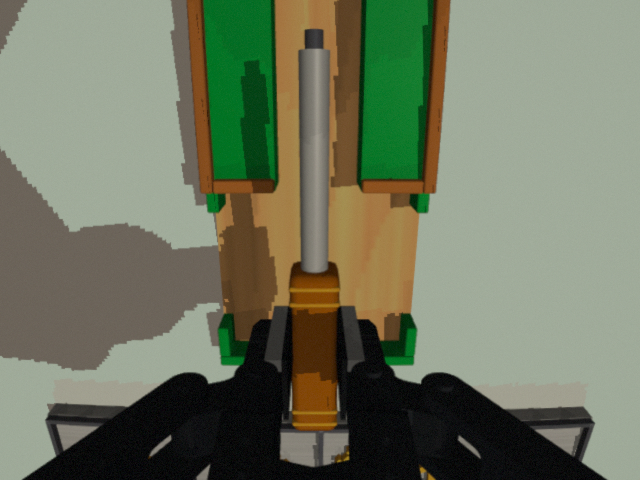

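```bash
python3 - <<'E'
from h import *
c=manip.get_calibration('wrist');p=manip.sense()['tcp_pos']
P=lambda u,v,z:px2w(c,(u,v),z)[:2]
b=P(315,271,.078);t=P(315,30,.078);b2=P(315,427,.087)
print('tool',np.linalg.norm(t-b),np.linalg.norm(b-b2),b,t,b2);x=(t-b)/np.linalg.norm(t-b);print('yaw',np.degrees(np.arctan2(x[1],x[0])),'org',b-.025*x)
B1=P(222,363,.023);B2=P(413,363,.023);N1=P(206,191,.033);N2=P(434,191,.033)
print(np.linalg.norm(B1-B2),np.linalg.norm(N1-N2));bm=(B1+B2)/2;nm=(N1+N2)/2
x=(nm-bm);L=np.linalg.norm(x);x/=L;print('tray yaw',np.degrees(np.arctan2(x[1],x[0])),L,'tp',bm+.059*x, nm-.041*x,'wp',bm+.154*x,nm+.054*x)
g1=P(277,120,.027);g2=P(360,120,.027);print('chan',(g1+g2)/2,np.linalg.norm(g1-g2))
E
```

```text
tool 0.08148518378234247 0.06471269202860132 [0.48267736 0.03544551] [0.40136839 0.04080151] [0.54724962 0.0311846 ]
yaw 176.23124383136957 org [0.5076233  0.03380226]
0.10615298502470247 0.1037699749062385
tray yaw 175.7302247672732 0.09933363170005939 tp [0.50295206 0.0361643 ] [0.50361658 0.03611469] wp [0.40821573 0.04323731] [0.40888025 0.04318769]
chan [0.43191926 0.04045774] 0.036937807215965034
```

```bash
python3 -m handwheel '[[-1.5,1,-8,0,0,0,0],[-1.5,1,-12,0,0,0,0],[0,0,-12,0,0,0,0],[0,0,-12,0,0,0,0],[0,0,-9,0,0,0,0],[0,0,-5,0,0,0,0],[0,0,-3,0,0,0,0],[0,0,-2,0,0,0,0],[0,0,0,0,0,0,0],[0,0,0,0,0,0,0]]'
```

```text
t: 14.1
tcp_pos: [0.5031, 0.037, -0.0018]
tool_rot: [0.033, 0.999, -0.0, 0.0]
force: [-0.3, -0.3, 0.1]
finger_gap: 0.191
gripper_force: 49.0
```

```bash
python3 -m handwheel '[[0,0,-1,0,0,0,0],[0,0,0,0,0,0,0],[0,0,-1,0,0,0,0],[0,0,0,0,0,0,0],[0,0,0,0,0,0,0.15],[0,0,0,0,0,0,0.2],[0,0,0,0,0,0,0.25],[0,0,0,0,0,0,0.35],[0,0,0,0,0,0,0.5],[0,0,0,0,0,0,0.5]]'; python3 -m handwheel '[[0,0,5,0,0,0,0.5],[0,0,20,0,0,0,0.5],[0,0,30,0,0,0,0.5],[0,0,40,0,0,0,0.5],[0,0,30,0,0,0,0.5],[20,4,0,0,0,0,0.5],[40,8,0,0,0,0,0.5],[45,10,0,0,0,0,0.5],[30,6,0,0,0,0,0.5],[15,4,0,0,0,0,0.5]]'
python3 - <<'E'
from h import *
im,c=snap('top','t4.png');im2,c2=snap('wrist','w4.png');s=manip.sense();print(s['tcp_pos'])
print('arbor expected',w2px(c2,[.6645,.0689,.057]),w2px(c2,[.6645,.0689,.017]))
o=np.zeros((480,800,3),np.uint8);o[:,:400]=cv2.resize(im[230:380,250:375],(400,480));o[:300,400:]=cv2.resize(im2,(400,300));cv2.imwrite('pics/m4.png',o[:,:,::-1])
E
```

```text
t: 15.35
tcp_pos: [0.5029, 0.037, -0.0041]
tool_rot: [0.033, 0.999, -0.0, -0.0]
force: [1.5, -0.1, -0.0]
finger_gap: 0.496
gripper_force: 0.0
t: 16.6
tcp_pos: [0.6545, 0.0693, 0.1211]
tool_rot: [0.033, 0.999, -0.0, 0.001]
force: [0.3, 0.5, 0.1]
finger_gap: 0.499
gripper_force: 0.0
[0.65437383 0.0693233  0.12101246]
arbor expected (np.float64(315.2984521005887), np.float64(264.91088160253116)) (np.float64(315.11243914491416), np.float64(241.5950505815394))
```

View pics/m4.png

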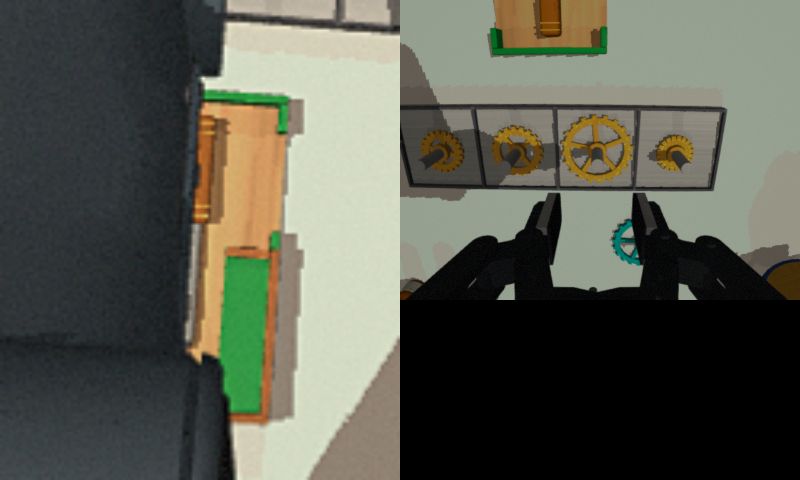

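The tool lies straight in the bay and channel. The wrist view shows the great wheel at about (315,235) in wrist pixels. I'll measure its centre by colour.

```bash
python3 - <<'E'
from h import *
im=cv2.imread('pics/w4.png');c=manip.get_calibration('wrist');hsv=cv2.cvtColor(im,cv2.COLOR_BGR2HSV)
m=cv2.inRange(hsv,(18,140,60),(32,255,255));m[:,:255]=0;m[:,372:]=0;m[:170]=0;m[300:]=0
q=cv2.findNonZero(m);(u,v),r=cv2.minEnclosingCircle(q);print(u,v,r,px2w(c,(u,v),.0165),r*2/ (w2px(c,px2w(c,(u,v),.0165)+[0,.1,0])[0]-u)*.1)
ps=cv2.fitEllipse(cv2.convexHull(q));print(ps,px2w(c,ps[0],.0165))
t=cv2.imread('pics/t4.png');h=cv2.cvtColor(t,cv2.COLOR_BGR2HSV)
cv2.imwrite('pics/w4c.png',cv2.resize(im[170:300,250:380],None,fx=4,fy=4,interpolation=cv2.INTER_CUBIC))
E
```

```text
314.7953796386719 238.18850708007812 56.906227111816406 [0.66018206 0.06851974 0.0165    ] 0.07546102308740844
((314.9886779785156, 237.71127319335938), (108.80110168457031, 113.72447967529297), 92.43232727050781) [0.6598585  0.06866811 0.0165    ]
```

View pics/w4c.png

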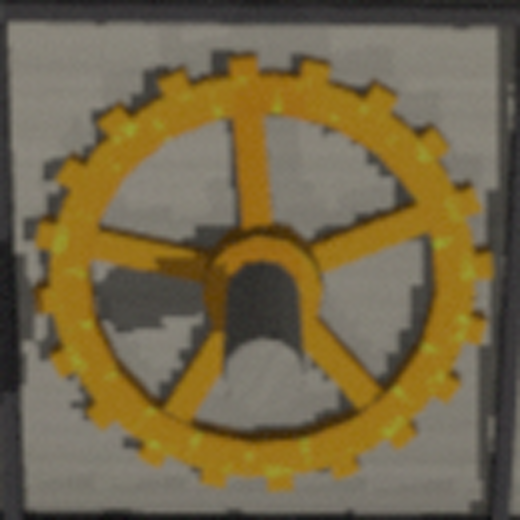

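```bash
python3 -m handwheel '[[3,-0.5,-20,0,0,0,0.5],[4,0,-30,0,0,0,0.5],[0,0,-25,0,0,0,0.5],[0,0,-15,0,0,0,0.5],[0,0,-7,0,0,0,0.4],[0,0,-2,0,0,0,0.25],[0,0,0,0,0,0,0.15],[0,0,0,0,0,0,0],[0,0,0,0,0,0,0],[0,0,0,0,0,0,0]]' 60
```

```text
t: 17.95
tcp_pos: [0.6605, 0.0686, 0.0228]
tool_rot: [0.033, 0.999, -0.0, 0.001]
force: [-0.2, 0.1, 3.7]
finger_gap: 0.104
gripper_force: 58.9
```

```bash
python3 -m handwheel '[[0,0,5,0,0,0,0],[0,0,15,0,0,0,0],[0,0,20,0,0,0,0],[0,0,20,0,0,0,0],[-10,-1,10,0,0,0,0],[-20,-2,0,0,0,0,0],[-25,-3,0,0,0,0,0],[-30,-3,0,0,0,0,0],[-30,-3,0,0,0,0,0],[-30,-3,0,0,0,0,0]]'; python3 -m handwheel '[[-30,-3,0,0,0,0,0],[-30,-3,0,0,0,0,0],[-22,-3,0,0,0,0,0],[-14,-2,0,0,0,0,0],[-7,0,0,0,0,0,0],[-3,0,0,0,0,0,0],[0,0,0,0,0,0,0],[0,0,0,0,0,0,0],[0,0,0,0,0,0,0],[0,0,0,0,0,0,0]]'
python3 - <<'E'
from h import *
im2,c2=snap('wrist','w5.png');im,c=snap('side','s5.png');s=manip.sense();print(s['tcp_pos'],s['force'])
o=np.zeros((600,800,3),np.uint8);o[:,:]=cv2.resize(im2,(800,600));u,v=map(int,w2px(c,[.41,.042,.05]));y=max(0,min(380,v-50))
o[360:,480:]=cv2.resize(im[y:y+120,u-80:u+80],(320,240));cv2.imwrite('pics/m5.png',o[:,:,::-1])
E
```

```text
t: 19.2
tcp_pos: [0.5131, 0.0535, 0.0924]
tool_rot: [0.033, 0.999, -0.0, -0.0]
force: [0.9, -0.2, -0.5]
finger_gap: 0.106
gripper_force: 58.6
t: 20.45
tcp_pos: [0.4091, 0.0425, 0.0919]
tool_rot: [0.033, 0.999, -0.0, 0.0]
force: [0.7, 0.4, -0.7]
finger_gap: 0.103
gripper_force: 58.6
[0.40896589 0.042514   0.09188219] [ 0.06607568 -0.40435697 -0.26075015]
```

View pics/m5.png

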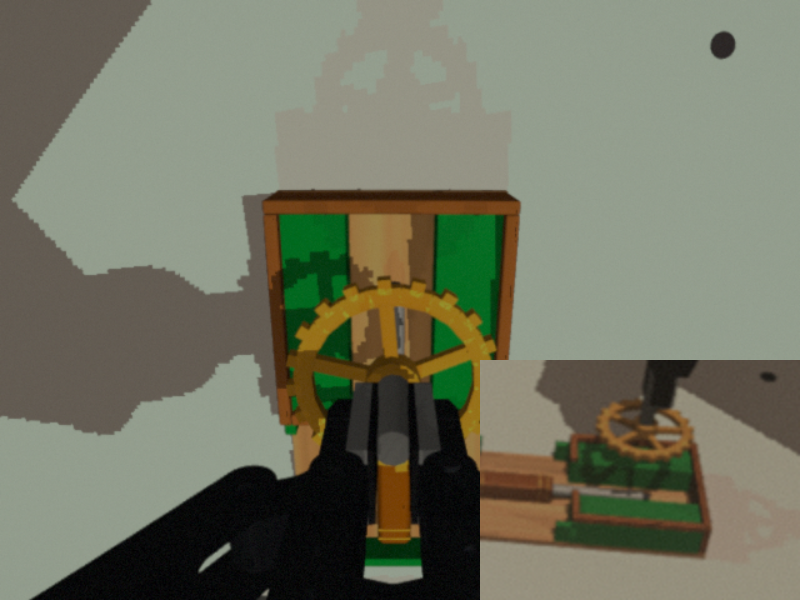

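```bash
python3 - <<'E'
from h import *
c=manip.get_calibration('wrist');P=lambda u,v,z:px2w(c,(u/1.25,v/1.25),z)[:2]
f=P(390,279,.086);print('front tooth',f,'centre',f+.038*np.array([.998,-.07]),'sides',P(291,370,.086),P(495,350,.086))
for v in(193,203,213):
  a=P(264,v,.033);b=P(519,v,.033);print(v,(a+b)/2,np.linalg.norm(a-b),'wp if outer',(a+b)/2+.054*np.array([.998,-.07]),'inner',(a+b)/2+.048*np.array([.998,-.07]))
a=P(279,300,.033);b=P(507,300,.033);print('inner lips',(a+b)/2,np.linalg.norm(a-b))
E
```

```text
front tooth [0.37446085 0.04301607] centre [0.41238485 0.04035607] sides [0.40540585 0.00615817] [0.40235118 0.07753134]
193 [0.35339021 0.04477882] 0.10530469837372536 wp if outer [0.40728221 0.04099882] inner [0.40129421 0.04141882]
203 [0.35751658 0.04450771] 0.1058849625407906 wp if outer [0.41140858 0.04072771] inner [0.40542058 0.04114771]
213 [0.36168636 0.04423373] 0.10647808531897858 wp if outer [0.41557836 0.04045373] inner [0.40959036 0.04087373]
inner lips [0.40007893 0.0423777 ] 0.10024447344951691
```

```bash
python3 -m handwheel '[[0,0,-8,0,0,0,0],[0,0,-12,0,0,0,0],[0,0,-12,0,0,0,0],[0,0,-9,0,0,0,0],[0,0,-6,0,0,0,0],[0,0,-3,0,0,0,0],[0,0,-2,0,0,0,0],[0,0,-1,0,0,0,0],[0,0,0,0,0,0,0],[0,0,0,0,0,0,0]]'
```

```text
t: 21.8
tcp_pos: [0.409, 0.0425, 0.0391]
tool_rot: [0.033, 0.999, -0.0, 0.0]
force: [-0.4, -0.3, -0.5]
finger_gap: 0.105
gripper_force: 58.6
```

```bash
python3 -m handwheel '[[0,0,-1,0,0,0,0],[0,0,0,0,0,0,0],[0,0,-0.5,0,0,0,0],[0,0,0,0,0,0,0],[0,0,0,0,0,0,0.1],[0,0,0,0,0,0,0.15],[0,0,0,0,0,0,0.2],[0,0,0,0,0,0,0.3],[0,0,0,0,0,0,0.5],[0,0,0,0,0,0,0.5]]'; python3 -m handwheel '[[0,0,10,0,0,0,0.5],[0,0,20,0,0,0,0.5],[0,0,30,0,0,0,0.5],[0,0,30,0,0,0,0.5],[0,0,30,0,0,0,0.5],[10,30,0,0,0,0,0.5],[20,50,0,0,0,0,0.5],[20,50,0,0,0,0,0.5],[10,50,0,0,0,0,0.5],[0,0,0,0,0,0,0.5]]'
python3 - <<'E'
from h import *
im,c=snap('top','t6.png');im2,c2=snap('side','s6.png')
u,v=map(int,w2px(c2,[.46,.042,.03]));print(u,v)
o=np.zeros((600,800,3),np.uint8);o[:480,:400]=cv2.resize(im[230:380,250:375],(400,480));x=max(0,min(480,u-80));y=max(0,min(360,v-60));o[:300,400:]=cv2.resize(im2[y:y+120,x:x+160],(400,300));cv2.imwrite('pics/m6.png',o[:,:,::-1])
E
```

```text
t: 23.05
tcp_pos: [0.4089, 0.0425, 0.0374]
tool_rot: [0.033, 0.999, 0.0, -0.0]
force: [0.6, 1.1, 0.4]
finger_gap: 0.496
gripper_force: 0.0
t: 24.3
tcp_pos: [0.4694, 0.2255, 0.1581]
tool_rot: [0.03, 1.0, 0.001, 0.001]
force: [-0.7, -0.4, 0.0]
finger_gap: 0.5
gripper_force: 0.0
399 262
```

View pics/m6.png

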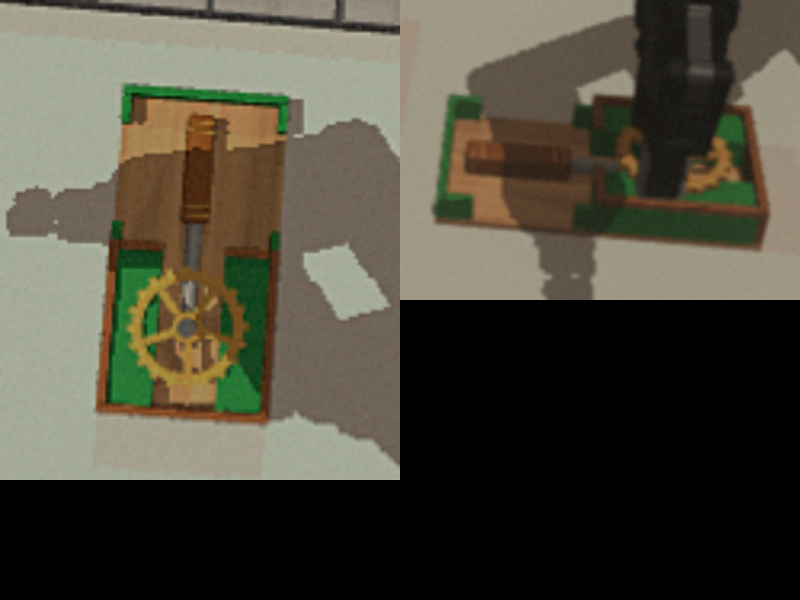

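The wheel lies in the nest over the shank: ring centre is at (189,326) in the crop, and the tool is straight. I'll check the numbers, then hand in.

```bash
python3 - <<'E'
from h import *
c=manip.get_calibration('top');P=lambda u,v,z:px2w(c,(250+u/3.2,230+v/3.2),z)
w=P(189,327,.032)[:2]
bm=(P(123,86,.023)+P(290,97,.023))[:2]/2;nm=(P(97,410,.033)+P(268,422,.033))[:2]/2
x=(nm-bm);L=np.linalg.norm(x);x/=L;y=np.array([-x[1],x[0]]);m=(bm+nm)/2;tp=m-.045*x
wp=tp+.095*x;print(L,'wheel',(w-wp)@x,(w-wp)@y)
b=P(202,115,.023)[:2];s=P(194,222,.023)[:2];o=s-.025*(s-b)/np.linalg.norm(s-b);print('tool',(o-tp)@x,(o-tp)@y,np.linalg.norm(s-b))
ok=max(abs((w-wp)@x),abs((o-tp)@x))<.012 and max(abs((w-wp)@y),abs((o-tp)@y))<.01
if ok: print(manip.sign_off())
E
```

```text
0.2050054368301092 wheel -0.002026496873052364 3.836255615294701e-06
tool 0.001997115112314353 -0.0018161585767726817 0.06900369428074611
the job is handed in; nothing more can be done
None
```

The job is handed in at about 24 s on the robot's clock: the bushing tool lies in the channel and the great wheel flat in the nest over its shank, each about 2–3 mm from its target in the last picture, though the judge's verdict was not shown.

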